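Move the bur caddy along its rail and brake it again

TASK

The sliding bur caddy is parked at the right end of its rail with the brake lever down. Flick the brake lever right up to release it, slide the caddy left along the rail to the work position, and push the lever fully down so that its tooth drops into the notch there and the caddy is locked. Find the notch by feel: press only lightly while the tooth is on the rail, never force it, and leave the other things on the bench where they are.

Things in the scene. Friction and masses are not known exactly. Their poses are not given: they have to be found in the camera images.
- rail: Fixed aluminium slide rail on the bench, 360 mm long. Origin on the bench surface at the middle of its length; own x points away from the robot, own y to the left along the caddy's travel, own z up (yaw varies). A flat steel ledge runs along its robot side (own x -90 to -58 mm, top 25 mm above the bench); the lever's tooth drops only into gaps of this ledge.
- park_slot (a point): Middle of the park slot in the ledge, at the right, at the height of the ledge's top: a gap 36 mm long where the tooth starts (rail own y -83 to -47 mm). Left of it the ledge is unbroken up to the lock notch, and again beyond that as far as the caddy goes; there the tooth just lands on top.
- saddle_zone (a point): Middle of the stretch of ledge where the lock notch may lie (rail own y +40 mm, at the ledge's top). The notch, 13 mm wide along the rail, is cut in a lighter steel saddle (top 0.5 mm above the ledge) bolted on at a different place each time: its centre lies within 22 mm to either side of this point; its exact place is not measured.
- carriage (a joint): Slide of the bur caddy (grey plate, wooden block with burs, 110 mm along the rail, 83 mm high, burs to 120 mm; about 0.7 kg). Metres to the left; 0 at the right end, 0.16 at the left; at 0 the lever stands at rail own y -75 mm. Starts between 0 and 0.02. Dry friction about 1.5 N. The lock notch is at a value between 0.093 and 0.137.
- brake_lever (a joint): Angle of the brake lever about its level hinge, which lies along the rail. 0 = fully down (level, tooth 7 mm deep in a gap), grows upward to a stop at 0.75 rad. With the tooth resting on the ledge it reads 0.15 to 0.17; above 0.18 the tooth is clear. It stays where it is left (hinge friction about 1.4 N at the pedal).
- hinge (a point): Point on the lever's hinge axis, at the middle of the lever's width, on the caddy's robot side, 42 mm above the bench.
- pedal (a point): Centre of the black rubber pedal at the lever's free end, 85 mm from the hinge towards the robot: 24 mm along the lever, 18 mm wide along the rail, 16 mm thick. The lever bar is 12 mm wide, 8 mm thick. With the lever down this point is 44 mm above the bench and the pedal's sides are free: it can be pinched across its 18 mm width from above, or pressed on.
- tooth: Round-ended steel tooth, 10 mm across, fixed under the lever 44 mm from the hinge; origin at its lower tip. Pressed down lightly with its centre within about 3 mm of the notch's centre it wedges itself in. It must never be pressed with more than 50 N (about 25 N at the pedal).
- gold_ring: Bystander: brass finger ring, 28 mm across, 8 mm high, on the bench between robot and rail. Origin at the centre of its underside.
- bench_block: Bystander: steel bench block 60 x 60 x 18 mm between robot and rail. Origin at the centre of its underside.
- bur_jar: Bystander: jar 48 mm across, 75 mm high, behind the rail. Origin at the centre of its underside.
- stone_box: Bystander: flat clear box 100 x 70 x 24 mm behind the rail. Origin at the centre of its underside.
- graver: Bystander: screwdriver-like graver lying on the bench at the left.
- pitch_bowl: Bystander: wooden bowl 110 mm across, 50 mm high, at the left. Origin at the centre of its underside.
- mandrel: Bystander: white cone standing upright, 52 mm across its foot, 140 mm high, at the right. Origin at the centre of its underside.

How it is judged:
By the outcome, as a careful person would: the job done as asked, in the order asked, and still so for the second after the job is handed in, with the robot touching nothing.
It also fails if it takes over 72 s, if anything falls off the work surface, if the arm or the gripper's body presses on something with over 40 N, if the wrist force passes 120 N, or if a joint passes its speed limit or range.

ROBOT

A 6-joint arm with a two-finger parallel gripper is mounted at the origin on the work surface. World frame = base frame: x ahead of the robot, y to its left, z up, the work surface at z = 0. Lengths are in m, angles in rad, forces in N, time in s.
With the tool pointing down it reaches from about 0.35 to 0.8 m from the base axis. Payload 7.3 kg.
Tool frame: the origin (TCP) lies between the finger pads; the fingertips stand 14 mm ahead of it and the grasp point (between the pads) lies 5 mm behind it; z points along the fingers, y is the line along which they close (so a half turn about z gives the same grasp; the last joint's range is limited). The gripper opens to 85 mm and grips with 20 to 120 N. Pads are 22 mm wide; open, the fingers measure 114 mm over their backs; the gripper's body (76 mm by 85 mm) begins 54 mm behind the grasp point. The pads swing forward as they close: fully open they stand 13 mm farther back than shut.
Start: joints at [-1.434, 0.342, 1.524, -0, 1.275, -0.146], TCP at [0.147, -0.504, 0.245] pointing down, gripper open.
Joint ranges: [-2.53, 2.53], [-0.77, 2.02], [0.04, 2.7], [-1, 4.14], [0.28, 2.66], [-3.11, 3.11]. Speed limits (rad/s): [2.57, 2.57, 3.14, 3.14, 3.14, 3.14].

INTERFACE

Orientations are given as [roll, pitch, yaw] about the fixed x, y, z axes, in that order (R = Rz(yaw) Ry(pitch) Rx(roll)).
In Python, from cell import arm, cams gives the robot as it stands.
- The arm moves only by the shell command python3 -m creep 'ROWS' [OPENING] [FORCE]. ROWS is JSON, one flat list of numbers, 6 for each row, row after row: the shift along the tool's x, y, z in mm, then the turn, a rotation vector about the tool's x, y, z in rad. In form: [dx, dy, dz, wx, wy, wz, dx, dy, dz, wx, wy, wz, ...]. A call has 1 to 8 rows; each row is the pose to reach, as a shift and turn from the pose commanded when the call began, along the tool's axes at that moment; what a row does not reach only later rows make up. A row lasts 1/12 s, in which the tool goes at most 41.7 mm and 7.16 degrees, less where a joint would pass 70% of its speed; a pose out of reach is approached as far as the arm can. A call with a gripper value outside its range is refused whole. OPENING is the finger opening in mm, from 0 to 85.4, set as the call begins (- or left out, the last holds). The fingers move at their own pace and stop on an object; FORCE is the grip in N (left out, the last holds). Time passes only in rows, so rows that repeat a pose let the fingers close. It gives the time, the measured TCP pose, the force, the opening and the grip force at its end, in the units of the state.
- arm.sense(): the state, without advancing time (a new reading comes with each control period).
- cams.read_camera(name): name is "side" or "top" or "wrist"; returns the picture (400x640x3 uint8, red, green, blue); there is no depth.
- cams.camera_model(name): a dict with "fovy" (degrees; the focal length in pixels is half the picture's height over the tangent of half this angle, whatever the lens; pixels are square), "cx", "cy" (the principal point, pixels), "R" (3x3) and "t" (3): a world point X has camera coordinates R X + t. Camera axes: x right, y down, z forward; pixel columns grow to the right and rows downward; lengths in m; the calibration is good to about 2 mm. A picture is of the moment at which its call begins: read the wrist's pose just before it. camera_model takes no time and is no camera call; for the wrist camera it gives the pose at the moment of the call.
- arm.hand_in(): hands the job in; it is judged then, once.
The state is a dict: "t": time; "joint_pos": joint angles; "qd": joint speeds; "tau": joint torques, N m; "eef_pos": TCP position; "ee_rot": TCP orientation; "force": force on the tool from outside, world axes, zero at the start; "ft_torque": the same for the moment, N m; "width": finger opening in m; "grip_force": force on a finger pad.
Only numpy, scipy, OpenCV 4.12 (cv2) and the standard library are available. Lean on these libraries where they do the work, as an engineer would, in place of code of your own. Each camera call takes 0.05 s, during which the arm holds its last target. There are 200 camera calls.

## Working session

There is one attempt and no reset: what is moved stays moved. The work goes in short steps, Python scripts to look and compute and a shell command to move; the robot and the scene stay as the last step left them, time stands still between calls to the robot, and variables do not carry over. Pictures are saved under pics/ and viewed, at most 10 in all, crops included, and the job is handed in when it is done.

```bash
mkdir -p pics; ls; python3 - <<'E'
from cell import arm,cams
import cv2,numpy as np
for n in("top","side"):
    m=cams.camera_model(n);print(n,m)
    cv2.imwrite(f"pics/{n}0.png",cams.read_camera(n)[:,:,::-1])
print(arm.sense())
E
```

```text
pics
top {'fovy': 46.930427441183795, 'cx': 324.9751988948847, 'cy': 203.39931236119492, 'R': array([[ 0.01604764, -0.99987   ,  0.00156836],
       [-0.98118668, -0.01604956, -0.19239309],
       [ 0.19239325,  0.0015486 , -0.98131669]]), 't': array([-0.01691973,  0.59307499,  1.21951316])}
side {'fovy': 44.26217274060907, 'cx': 319.9173680357148, 'cy': 199.6409166979663, 'R': array([[-0.84339546, -0.53690647,  0.02038476],
       [-0.35620636,  0.53033504, -0.76932553],
       [ 0.4022451 , -0.65610684, -0.63853167]]), 't': array([0.50931136, 0.24584749, 1.10348278])}
{'t': 0.1, 'joint_pos': array([-1.43397956e+00,  3.42618024e-01,  1.52491008e+00,  1.47110990e-05,
        1.27544136e+00, -1.45986678e-01]), 'qd': array([-0.00199758, -0.00134439, -0.00293147, -0.00202766, -0.00082693,
        0.00041468]), 'tau': array([ 1.70709289e-03, -4.34447587e+01, -2.46491218e+01, -1.31784432e-04,
        4.68939586e-03,  2.11015951e-06]), 'eef_pos': array([ 0.14648521, -0.50379027,  0.24471762]), 'ee_rot': array([-3.14023254e+00, -2.14200122e-04,  2.82799003e-01]), 'force': array([ 0.54668009,  0.73319044, -0.74169494]), 'ft_torque': array([ 0.02926409, -0.01922228,  0.02250325]), 'grip_force': 0.0, 'width': 0.08531486570135818}
```

View pics/top0.png

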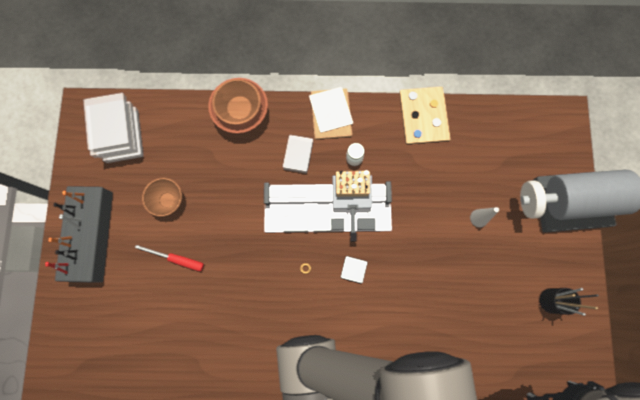

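View pics/side0.png

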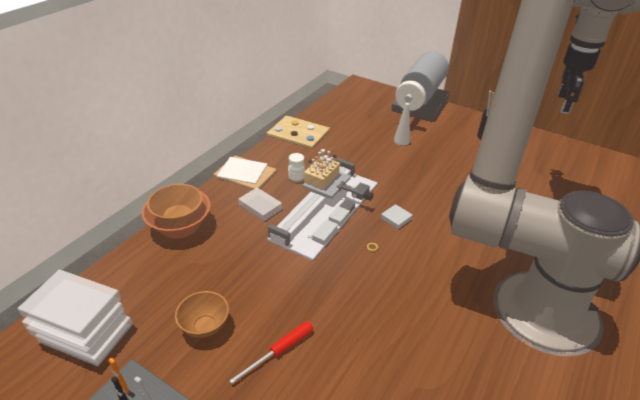

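```bash
python3 - <<'E'
import cv2,numpy as np
a=cv2.imread("pics/top0.png")[165:285,250:410]; b=cv2.imread("pics/side0.png")[140:260,260:420]
k=dict(fx=5,fy=5,interpolation=cv2.INTER_CUBIC)
cv2.imwrite("pics/c1.png",cv2.resize(a,None,**k));cv2.imwrite("pics/c2.png",cv2.resize(b,None,**k))
E
```

```text
(no output)
```

View pics/c1.png

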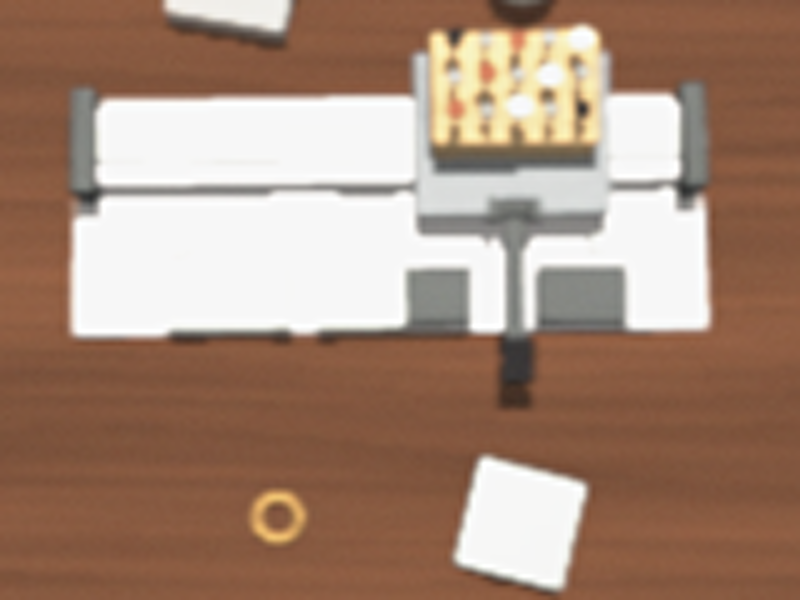

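View pics/c2.png

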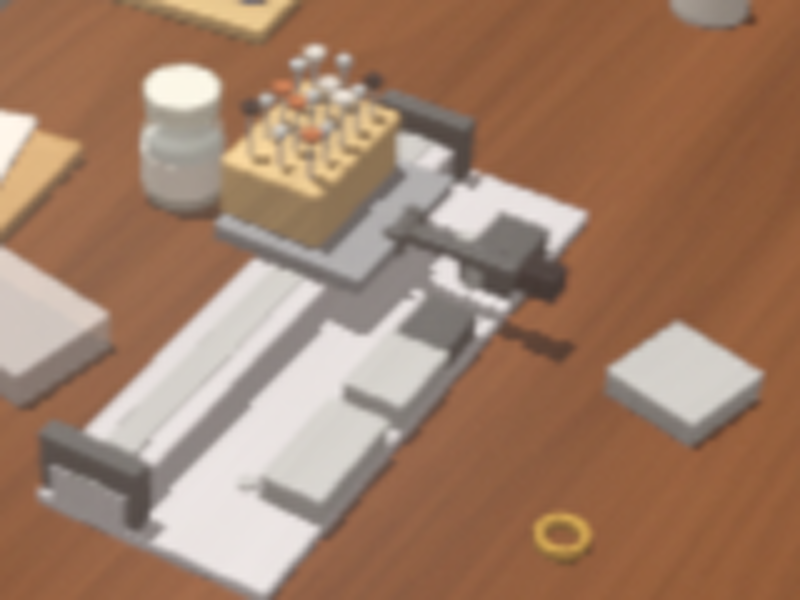

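Top view: rail base plate near corners at about (264.6,232) and (392,230.6), pedal top at (353.2,237). Side view: lighter saddle in two blocks with the notch between them, near (337,224).

```bash
cat >h.py <<'E'
import numpy as np
from cell import arm,cams
def ray(m,u,v,z):
    f=200/np.tan(np.radians(m["fovy"]/2));d=m["R"].T@np.array([(u-m["cx"])/f,(v-m["cy"])/f,1]);c=-m["R"].T@m["t"]
    return c+d*(z-c[2])/d[2]
def proj(m,X):
    f=200/np.tan(np.radians(m["fovy"]/2));p=m["R"]@np.array(X)+m["t"];return m["cx"]+f*p[0]/p[2],m["cy"]+f*p[1]/p[2]
E
python3 - <<'E'
from h import *
np.set_printoptions(precision=4,suppress=True)
T=cams.camera_model("top");S=cams.camera_model("side")
t=lambda x,y,z:ray(T,250+x/5,165+y/5,z)
s=lambda x,y,z:ray(S,260+x/5,140+y/5,z)
L=t(73,335,.003);R=t(710,328,.003);print("plate",L,R,np.linalg.norm(L-R),np.degrees(np.arctan2(-(L-R)[0],(L-R)[1])))
print("plate far",t(97,98,.02),t(680,93,.02),"capsL/R",t(85,90,.04),t(692,85,.04))
print("side plate near corners",s(268,597,.003),s(588,213,.003),s(40,490,.003))
print("pedal top",t(516,360,.052),t(500,337,.052),t(532,383,.052),"side",s(545,277,.044))
print("dark ledge",[t(*p,.025) for p in((408,268),(468,268),(408,325),(538,268),(625,268),(625,328))])
print("saddle",[s(*p,.0255) for p in((262,485),(318,500),(388,437),(345,387),(400,412),(450,352))])
print("block",t(520,523,.018),"ring",t(278,517,.008))
E
```

```text
plate [0.5179 0.1639 0.003 ] [ 0.5278 -0.2002  0.003 ] 0.3642423945096145 1.5655729929319242
plate far [0.6531 0.1535 0.02  ] [ 0.6616 -0.182   0.02  ] capsL/R [0.653 0.158 0.04 ] [ 0.6615 -0.1862  0.04  ]
side plate near corners [0.5178 0.1641 0.003 ] [ 0.5292 -0.1981  0.003 ] [0.6556 0.1659 0.003 ]
pedal top [ 0.5016 -0.0863  0.052 ] [ 0.5142 -0.0774  0.052 ] [ 0.4891 -0.0951  0.052 ] side [ 0.5012 -0.0848  0.044 ]
dark ledge [array([ 0.5562, -0.0267,  0.025 ]), array([ 0.5568, -0.0606,  0.025 ]), array([ 0.5237, -0.0271,  0.025 ]), array([ 0.5574, -0.1001,  0.025 ]), array([ 0.5582, -0.1493,  0.025 ]), array([ 0.524 , -0.1492,  0.025 ])]
saddle [array([0.5507, 0.1195, 0.0255]), array([0.5217, 0.113 , 0.0255]), array([0.5163, 0.0542, 0.0255]), array([0.5548, 0.0338, 0.0255]), array([0.5209, 0.0345, 0.0255]), array([ 0.5229, -0.0213,  0.0255])]
block [ 0.4147 -0.091   0.018 ] ring [0.4164 0.0441 0.008 ]
```

```bash
python3 -m creep '[200,-130,0,0,0,0.13, 458,-302,0,0,0,0.256, 458,-302,0,0,0,0.256, 458,-302,0,0,0,0.256, 458,-302,0,0,0,0.256, 458,-302,0,0,0,0.256, 458,-302,0,0,0,0.256, 458,-302,0,0,0,0.256]' 50; python3 - <<'E'
from h import *
print(arm.sense()['joint_pos'],arm.sense()['eef_pos'],arm.sense()['ee_rot'])
E
```

```text
t: 0.77
eef_pos: [0.3613, -0.251, 0.2452]
ee_rot: [-3.141, 0.0, 0.026]
force: [0.8, -0.4, 0.4]
width: 0.0499
grip_force: 0.0
[-7.81779994e-01  1.85998817e-01  1.74015758e+00 -7.89820980e-05
  1.21564976e+00  7.62580871e-01] [ 0.36127277 -0.25104205  0.24520089] [-3.14148943e+00  2.01025929e-04  2.64629441e-02]
```

```bash
python3 -m creep '[145,-162,60,0,0,0, 145,-162,60,0,0,0, 145,-162,60,0,0,0, 145,-162,60,0,0,0, 145,-162,60,0,0,0, 145,-162,60,0,0,0, 145,-162,60,0,0,0, 145,-162,60,0,0,0]'; python3 - <<'E'
from h import *
import cv2
s=arm.sense();print(s['eef_pos'],s['ee_rot'],s['force'])
w=cams.camera_model("wrist");im=cams.read_camera("wrist")
cv2.imwrite("pics/w1.png",im[:,:,::-1]);print(w, proj(w,[.5016,-.086,.052]))
E
```

```text
t: 1.43
eef_pos: [0.501, -0.0864, 0.1845]
ee_rot: [-3.141, 0.002, 0.029]
force: [0.6, 0.2, 0.3]
width: 0.0498
grip_force: 0.0
[ 0.50095756 -0.08635387  0.18454666] [-3.14135053e+00  1.85906568e-03  2.91882901e-02] [0.64214016 0.18835384 0.31666238]
{'fovy': 62.56536654356786, 'cx': 321.27136001142776, 'cy': 198.93081028917626, 'R': array([[ 2.81829760e-02, -9.99602696e-01, -4.13272851e-04],
       [-9.44552014e-01, -2.67661725e-02,  3.27269102e-01],
       [-3.27150139e-01, -8.83305956e-03, -9.44931090e-01]]), 't': array([-0.10045747,  0.44770374,  0.4870772 ])} (np.float64(320.819991211817), np.float64(190.82317901182623))
```

View pics/w1.png

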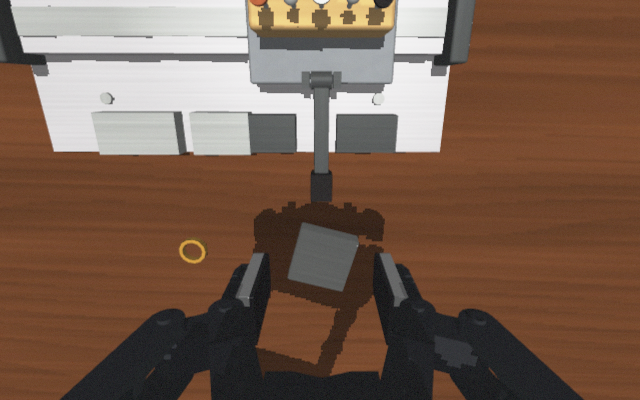

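Wrist view: pedal at x 311–332, rows 171–201. The notch is the gap between the light blocks, about x 178–191 at rows 112–153. Now measuring both along the rail.

```bash
python3 - <<'E'
from h import *
import cv2
np.set_printoptions(precision=4,suppress=True)
w=cams.camera_model("wrist");im=cv2.imread("pics/w1.png")
g=im.mean(2)
for r in(118,132,145): print(r,g[r,170:200].astype(int))
print("lever",g[140,305:340].astype(int)); print("pedal",g[185,305:340].astype(int)); print("pedalcol",g[165:212,321].astype(int))
yd=np.array([-.0272,.9996,0]);xd=np.array([.9996,.0272,0])
for n,u,v,z in(("gapL",178.5,132,.0255),("gapR",191,132,.0255),("slotL",296.5,132,.025),("slotR",336,132,.025),("barC",321.5,140,.046),("pedC",321.5,185,.052),("ledgeEndL",94,132,.025),("ledgeEndR",397,132,.025),("plateL",53,152,.003),("plateR",440,152,.003)):
    p=ray(w,u,v,z);print(n,p,p@xd,p@yd)
E
```

```text
118 [204 204 201 191 125  83  87  82  84  85  79  86 145 228 229 229 229 228
 227 213 198 197 198 198 198 199 199 201 201 199]
132 [198 198 196 196 196 185 122  85  84  83  84  84  84  98 165 221 223 222
 223 223 221 209 197 198 199 198 198 197 197 198]
145 [202 201 201 198 201 202 201 185 101  84  85  82  81  82  84 115 189 223
 223 223 223 222 220 200 200 203 200 203 204 203]
lever [233 234 233 233 233 233 234 234 222  83  95  97  98  98  97 100  98  98
 100  96  95  97  96 146 235 235 236 235 234 230 173  68  93  95  93]
pedal [76 77 77 79 75 59 43 50 50 41 45 43 47 46 46 43 43 44 49 47 50 44 47 45
 43 44 48 57 81 76 78 82 76 79 82]
pedalcol [95 96 95 93 93 91 94 83 57 35 41 43 42 43 46 45 49 43 51 42 43 44 48 45
 45 45 43 48 47 46 40 42 43 48 44 45 51 41 42 44 37 42 44 41 32 37 42]
gapL [0.5431 0.0377 0.0255] 0.5438950217212821 0.02286387461790203
gapR [0.5434 0.0268 0.0255] 0.5438883800765375 0.012024894849158354
slotL [ 0.5457 -0.0646  0.025 ] 0.5437659225281863 -0.07941745888364798
slotR [ 0.5467 -0.0989  0.025 ] 0.5437448992914103 -0.11372679743610076
barC [ 0.5427 -0.0864  0.046 ] 0.5401216678499172 -0.1011179542529556
pedC [ 0.5064 -0.0874  0.052 ] 0.5038170246738907 -0.1011000548200867
ledgeEndL [0.5411 0.1112 0.025 ] 0.543873703209216 0.09647761922734323
ledgeEndR [ 0.5481 -0.1519  0.025 ] 0.5437124334433292 -0.16671015984956572
plateL [0.5177 0.169  0.003 ] 0.5221370566525765 0.15484866463884078
plateR [ 0.5276 -0.1998  0.003 ] 0.5219119254181677 -0.2141085890936588
```

Sizes check: the notch is 13.3 mm wide at own y of about +50 mm, and the lever is at own y of about −69.5 mm. That makes the slide to the notch about 119 mm. Going down to pinch the pedal.

```bash
python3 -m creep '[1,1,40,0,0,0, 1,1,80,0,0,0, 1,1,115,0,0,0, 1,1,135,0,0,0, 1,1,144,0,0,0, 1,1,144,0,0,0, 1,1,144,0,0,0, 1,1,144,0,0,0]' 45 && python3 -m creep '[0,0,0,0,0,0,0,0,0,0,0,0,0,0,0,0,0,0,0,0,0,0,0,0,0,0,0,0,0,0,0,0,0,0,0,0]' 5 25; python3 - <<'E'
from h import *
import cv2
cv2.imwrite("pics/w2.png",cams.read_camera("wrist")[:,:,::-1]);s=arm.sense();print(s['width'],s['grip_force'],s['force'])
E
```

```text
t: 2.15
eef_pos: [0.5032, -0.089, 0.043]
ee_rot: [3.14, -0.003, 0.026]
force: [0.0, 0.0, -0.1]
width: 0.045
grip_force: 0.0
t: 2.65
eef_pos: [0.5029, -0.0883, 0.0423]
ee_rot: [3.141, -0.002, 0.027]
force: [-0.4, 0.1, 6.6]
width: 0.0176
grip_force: 31.7
0.017483932034594547 31.736948490142822 [-0.65973679  0.25409337  6.81268243]
```

View pics/w2.png

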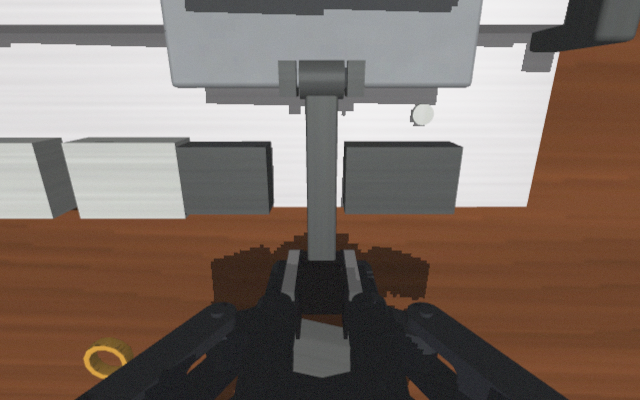

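Wrist view: the pads hold the pedal around (322,285), opening 17.5 mm, and the lever is straight above in the park slot. Raising along the arc.

```bash
python3 -m creep '[0.5,0,-8,0,0,0, 2,0,-17,0,0,0, 4.5,0,-25,0,0,0, 7.5,0,-33,0,0,0, 7.5,0,-33,0,0,0]' && python3 -m creep '[4,0,-8,0,0,0, 8.5,0,-15,0,0,0, 13,0,-21,0,0,0, 15.5,0,-23.5,0,0,0, 15.5,0,-23.5,0,0,0]'
```

```text
t: 3.12
eef_pos: [0.5099, -0.0879, 0.0758]
ee_rot: [3.141, -0.0, 0.027]
force: [-2.1, -1.0, 0.6]
width: 0.0172
grip_force: 29.1
t: 3.53
eef_pos: [0.5251, -0.0872, 0.0985]
ee_rot: [-3.141, 0.001, 0.027]
force: [-4.1, 0.9, 3.6]
width: 0.0174
grip_force: 28.4
```

```bash
python3 -m creep '[1,0,-1.5,0,0,0, 1.5,0,-2.5,0,0,0, 1.5,0,-2.5,0,0,0]'; python3 - <<'E'
from h import *
import cv2
a=cams.read_camera("wrist")[:,:,::-1];b=cams.read_camera("side")[140:240,300:400,::-1]
cv2.imwrite("pics/w3.png",np.hstack([a,cv2.copyMakeBorder(cv2.resize(b,(160,160)),0,240,0,0,0)]))
E
```

```text
t: 3.78
eef_pos: [0.5266, -0.0872, 0.1002]
ee_rot: [-3.141, 0.0, 0.027]
force: [-2.3, 1.1, -1.7]
width: 0.0175
grip_force: 27.6
```

View pics/w3.png

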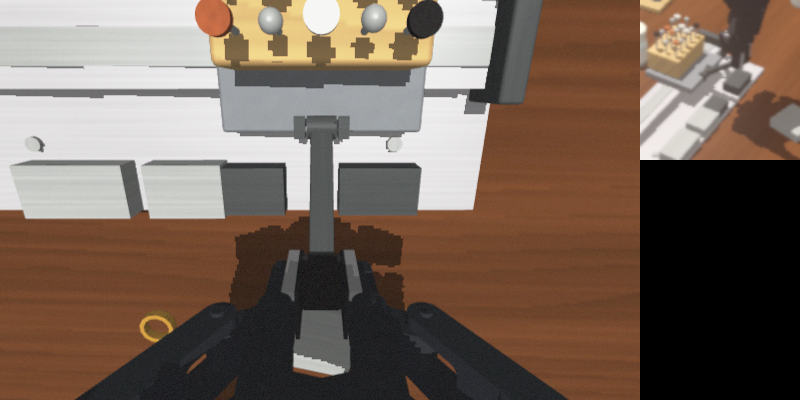

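The lever moved up with the hand: 58 mm up and 24 mm forward is about 0.75 rad, at the stop. Bar in the wrist view runs from (322,130) to the pedal at (322,280). Sliding left.

```bash
python3 -m creep '[0,-5,0,0,0,0, 0,-15,0,0,0,0, 0,-28,0,0,0,0, 0,-41,0,0,0,0, 0,-52,0,0,0,0, 0,-58,0,0,0,0, 0,-60,0,0,0,0, 0,-60,0,0,0,0]' && python3 -m creep '[0,-5,0,0,0,0, 0,-15,0,0,0,0, 0,-27,0,0,0,0, 0,-38,0,0,0,0, 0,-46,0,0,0,0, 0,-49,0,0,0,0, 0,-50,0,0,0,0, 0,-50,0,0,0,0]'; python3 - <<'E'
from h import *
import cv2
np.set_printoptions(precision=4,suppress=True)
s=arm.sense();w=cams.camera_model("wrist")
a=cams.read_camera("wrist")[:,:,::-1];cv2.imwrite("pics/w4.png",a)
print(s['eef_pos'],s['eef_pos']@[-.0272,.9996,0],proj(w,[.543,.0333,.0255]))
E
```

```text
t: 4.55
eef_pos: [0.525, -0.0263, 0.1003]
ee_rot: [-3.141, 0.0, 0.028]
force: [-1.8, 2.4, -3.9]
width: 0.0171
grip_force: 27.4
t: 5.22
eef_pos: [0.5237, 0.0232, 0.1003]
ee_rot: [-3.141, 0.0, 0.027]
force: [-2.0, 0.5, -3.2]
width: 0.0172
grip_force: 27.5
[0.5237 0.0232 0.1003] 0.00897539841144863 (np.float64(306.4894006567507), np.float64(190.27130135032766))
```

View pics/w4.png

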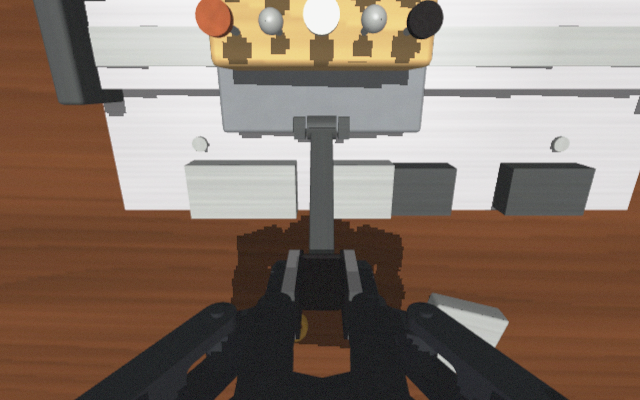

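Wrist view: caddy moved with the lever. The notch's left edge is at about x=297 (rows 165–215), and its right edge is hidden behind the bar at 310–333.

```bash
python3 - <<'E'
from h import *
import cv2
w=cams.camera_model("wrist");g=cv2.imread("pics/w4.png").mean(2);yd=np.array([-.0272,.9996,0])
for r in(175,190,205):print(g[r,290:340].astype(int))
for u,v,z in((297,190,.0255),(321.7,165,.07),(321.7,125,.044),(321.7,240,.1)):
    p=ray(w,u,v,z);print(p,p@yd)
E
```

```text
[202 202 203 204 191 123 110 185 230 230 229 230 229 229 229 230 229 230
 228 217  98  77  88  87  87  86  83  87  86  87  89  87  84  85  87  89
  85  86  85  85  85  85  93 150 203 204 204 202 203 202]
[203 200 202 201 197 158  94 158 226 226 225 226 226 226 225 225 225 225
 225 210  71  84  84  87  86  85  86  84  84  88  87  87  89  85  86  87
  87  86  83  88  85  86  85 132 201 201 200 202 200 201]
[201 203 203 203 203 185 110 123 204 224 223 224 224 225 225 225 223 224
 218 166  76  83  84  88  87  85  86  85  87  85  86  86  88  85  85  83
  86  86  85  85  87  84  80 118 201 202 201 200 200 202]
[0.54303222 0.03922674 0.0255    ] 0.024440574215409367
[0.57039849 0.02391896 0.07      ] 0.008394551572912185
[0.58694503 0.02434331 0.044     ] 0.008368672107775074
[0.54407631 0.02323844 0.1       ] 0.00843027236173886
```

```bash
python3 -m creep '[-6.5,0,8,0,0,0, -12.5,0,17,0,0,0, -17,0,27,0,0,0, -20.5,0,36,0,0,0, -20.5,0,36,0,0,0, -20.5,-3,36,0,0,0, -20.5,-6,36,0,0,0, -20.5,-6,36,0,0,0]'
```

```text
t: 5.93
eef_pos: [0.5043, 0.0282, 0.065]
ee_rot: [3.141, -0.003, 0.027]
force: [3.2, -0.4, -0.6]
width: 0.0177
grip_force: 29.2
```

```bash
python3 -m creep '[-1,0,4,0,0,0, -1.5,0,6,0,0,0, -1.5,0,6,0,0,0]'; python3 -m creep '[0,0,1,0,0,0,0,0,1,0,0,0]';python3 -m creep '[0,0,0.7,0,0,0,0,0,0.7,0,0,0]'
```

```text
t: 6.18
eef_pos: [0.5024, 0.0281, 0.0584]
ee_rot: [3.142, -0.002, 0.027]
force: [3.2, 1.9, -0.1]
width: 0.0175
grip_force: 29.5
t: 6.35
eef_pos: [0.5021, 0.028, 0.0575]
ee_rot: [3.142, -0.001, 0.027]
force: [3.2, 2.1, 2.5]
width: 0.0174
grip_force: 29.8
t: 6.52
eef_pos: [0.5019, 0.028, 0.0567]
ee_rot: [3.142, -0.001, 0.027]
force: [2.8, 2.3, 3.9]
width: 0.0176
grip_force: 30.0
```

```bash
python3 -m creep '[0,0,0.7,0,0,0,0,0,0.7,0,0,0]';python3 -m creep '[0,0,0.6,0,0,0,0,0,0.6,0,0,0]'
```

```text
t: 6.68
eef_pos: [0.5018, 0.028, 0.0561]
ee_rot: [-3.142, -0.001, 0.027]
force: [2.0, 2.0, 5.0]
width: 0.0176
grip_force: 30.2
t: 6.85
eef_pos: [0.5017, 0.028, 0.0556]
ee_rot: [-3.142, -0.0, 0.027]
force: [1.2, 1.7, 5.9]
width: 0.0177
grip_force: 30.4
```

Contact at about 0.157 rad with 6 N. Feeling leftwards.

```bash
for i in 1; do python3 -m creep '[0,-1,0,0,0,0,0,-1,0,0,0,0]'; done; python3 -m creep '[0,-1,0,0,0,0,0,-1,0,0,0,0]'; python3 -m creep '[0,-1,0,0,0,0,0,-1,0,0,0,0]'
```

```text
t: 7.02
eef_pos: [0.5016, 0.0287, 0.0555]
ee_rot: [3.141, -0.0, 0.027]
force: [1.9, -0.3, 5.4]
width: 0.0171
grip_force: 30.2
t: 7.18
eef_pos: [0.5016, 0.0297, 0.0554]
ee_rot: [3.141, -0.0, 0.027]
force: [0.6, -0.9, 4.6]
width: 0.0174
grip_force: 30.1
t: 7.35
eef_pos: [0.5015, 0.0308, 0.0553]
ee_rot: [3.141, -0.0, 0.027]
force: [2.4, -1.8, 4.5]
width: 0.0175
grip_force: 30.1
```

```bash
python3 -m creep '[0,-1,0.4,0,0,0,0,-1,0.4,0,0,0]'; python3 -m creep '[0,-1,0.4,0,0,0,0,-1,0.4,0,0,0]'
```

```text
t: 7.52
eef_pos: [0.5014, 0.032, 0.0548]
ee_rot: [3.142, 0.0, 0.027]
force: [2.0, -1.5, 4.1]
width: 0.0174
grip_force: 30.1
t: 7.68
eef_pos: [0.5013, 0.0331, 0.0544]
ee_rot: [-3.142, 0.0, 0.027]
force: [1.4, -0.8, 3.5]
width: 0.0171
grip_force: 30.0
```

```bash
python3 -m creep '[0,-0.7,0.3,0,0,0,0,-0.7,0.3,0,0,0]'; python3 -m creep '[0,0,1,0,0,0,0,0,1,0,0,0]'
```

```text
t: 7.85
eef_pos: [0.5012, 0.0337, 0.054]
ee_rot: [-3.142, 0.001, 0.027]
force: [0.9, -1.0, 3.6]
width: 0.0175
grip_force: 30.0
t: 8.02
eef_pos: [0.501, 0.0337, 0.0529]
ee_rot: [-3.142, 0.001, 0.027]
force: [1.1, -0.7, 3.2]
width: 0.0175
grip_force: 30.0
```

Force stays low while z drops, so the tooth is entering the notch. Lowering gently.

```bash
python3 -m creep '[-0.2,0,1,0,0,0,-0.3,0,2,0,0,0,-0.3,0,2,0,0,0]'; python3 -m creep '[-0.2,0,1,0,0,0,-0.3,0,2,0,0,0,-0.3,0,2,0,0,0]'
```

```text
t: 8.27
eef_pos: [0.5007, 0.0337, 0.0509]
ee_rot: [-3.141, 0.001, 0.027]
force: [-0.3, -0.8, 2.6]
width: 0.0175
grip_force: 30.0
t: 8.52
eef_pos: [0.5004, 0.0337, 0.0488]
ee_rot: [-3.141, 0.001, 0.027]
force: [-1.5, -1.6, 3.1]
width: 0.0173
grip_force: 30.1
```

```bash
python3 -m creep '[-0.1,0,1,0,0,0,-0.2,0,2.5,0,0,0,-0.2,0,2.5,0,0,0]'; python3 -m creep '[0,0,1,0,0,0,0,0,2,0,0,0,0,0,2,0,0,0]'
```

```text
t: 8.77
eef_pos: [0.5002, 0.0337, 0.0463]
ee_rot: [-3.142, 0.001, 0.027]
force: [-1.3, 0.5, 2.0]
width: 0.0176
grip_force: 30.1
t: 9.02
eef_pos: [0.5001, 0.0337, 0.0443]
ee_rot: [-3.142, 0.001, 0.027]
force: [-3.5, 1.0, 2.5]
width: 0.0174
grip_force: 30.2
```

```bash
python3 -m creep '[0.3,0,1,0,0,0,0.3,0,1.5,0,0,0,0.3,0,1.5,0,0,0]'; python3 -m creep '[0,0,0.7,0,0,0,0,0,0.7,0,0,0]';  python3 -m creep '[0,0,0.7,0,0,0,0,0,0.7,0,0,0]'
```

```text
t: 9.27
eef_pos: [0.5001, 0.0337, 0.0433]
ee_rot: [-3.142, 0.002, 0.027]
force: [-6.5, 0.4, 8.0]
width: 0.0171
grip_force: 31.0
t: 9.43
eef_pos: [0.5001, 0.0337, 0.043]
ee_rot: [3.142, 0.001, 0.027]
force: [-8.1, 0.8, 12.6]
width: 0.0173
grip_force: 31.7
t: 9.6
eef_pos: [0.5002, 0.0337, 0.0428]
ee_rot: [3.142, 0.001, 0.027]
force: [-9.0, 0.7, 17.7]
width: 0.0174
grip_force: 32.4
```

```bash
python3 -m creep '[0,0,-0.8,0,0,0,0,0,-0.8,0,0,0]'; python3 -m creep '[0,0,-0.8,0,0,0,0,0,-0.8,0,0,0,0,0,-0.8,0,0,0,0,0,-0.8,0,0,0]' 45; python3 -m creep '[0,0,-20,0,0,0,0,0,-50,0,0,0,0,0,-90,0,0,0,0,0,-125,0,0,0,0,0,-142,0,0,0,0,0,-142,0,0,0,0,0,-142,0,0,0]'; python3 - <<'E'
from h import *
import cv2
w=cams.camera_model("wrist");a=cams.read_camera("wrist")[:,:,::-1];b=cams.read_camera("side")[140:260,260:420,::-1]
c=np.zeros((400,800,3),np.uint8);c[:,:400]=a[0:400,120:520];c[:300,400:]=cv2.resize(b,(400,300),interpolation=cv2.INTER_CUBIC)
cv2.imwrite("pics/w5.png",c);cv2.imwrite("pics/w5f.png",a);print(w["R"].round(3).tolist(),w["t"])
E
```

```text
t: 9.77
eef_pos: [0.5002, 0.0337, 0.043]
ee_rot: [-3.142, 0.001, 0.027]
force: [-6.6, 0.4, 12.4]
width: 0.0173
grip_force: 31.5
t: 10.1
eef_pos: [0.5012, 0.0335, 0.0432]
ee_rot: [3.141, -0.0, 0.027]
force: [-0.1, -0.3, -0.0]
width: 0.0452
grip_force: 0.0
t: 10.68
eef_pos: [0.5013, 0.0336, 0.1859]
ee_rot: [3.141, -0.002, 0.027]
force: [-0.3, -0.8, -0.7]
width: 0.0451
grip_force: 0.0
[[0.026, -1.0, 0.0], [-0.946, -0.024, 0.324], [-0.323, -0.008, -0.946]] [0.0205368  0.45210252 0.48786235]
```

View pics/w5.png

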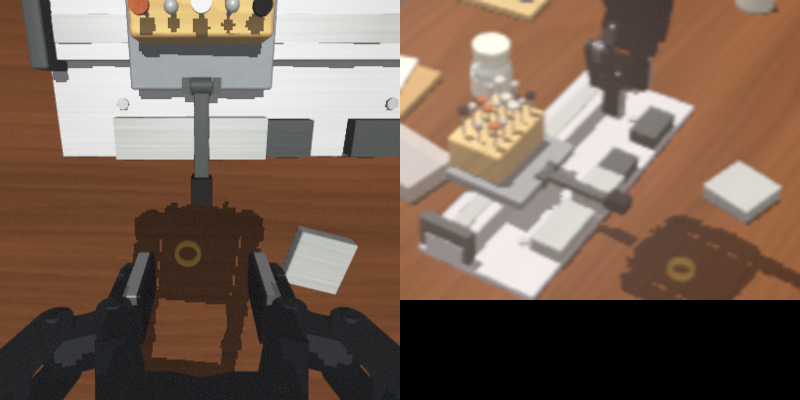

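The lever lies in the notch, with the pedal at (201,190) in the left crop and other things in place. I'll confirm it is fully down with a light press from closed fingers.

```bash
python3 -m creep '[0,0,30,0,0,0,0,0,70,0,0,0,0,0,100,0,0,0,0,0,112,0,0,0,0,0,112,0,0,0,0,0,112,0,0,0]' 0; python3 -m creep '[0,0,3,0,0,0,0,0,5,0,0,0,0,0,5,0,0,0]';python3 -m creep '[0,0,1.5,0,0,0,0,0,1.5,0,0,0]';python3 -m creep '[0,0,1,0,0,0,0,0,1,0,0,0]'
```

```text
t: 11.28
eef_pos: [0.4999, 0.0337, 0.0719]
ee_rot: [-3.141, 0.004, 0.027]
force: [0.1, -0.7, 1.2]
width: 0.0
grip_force: 0.0
t: 11.53
eef_pos: [0.5013, 0.0336, 0.0689]
ee_rot: [3.141, -0.001, 0.027]
force: [0.2, -0.3, 0.9]
width: -0.0
grip_force: 0.0
t: 11.7
eef_pos: [0.5011, 0.0336, 0.0672]
ee_rot: [3.141, -0.001, 0.027]
force: [-0.7, -0.3, -1.2]
width: -0.0003
grip_force: 0.0
t: 11.87
eef_pos: [0.501, 0.0336, 0.066]
ee_rot: [3.141, -0.0, 0.027]
force: [-0.5, -0.6, 0.5]
width: 0.0001
grip_force: 0.2
```

```bash
python3 -m creep '[0,0,0.8,0,0,0,0,0,0.8,0,0,0]';python3 -m creep '[0,0,0.6,0,0,0,0,0,0.6,0,0,0]'
```

```text
t: 12.03
eef_pos: [0.501, 0.0336, 0.0658]
ee_rot: [3.141, -0.0, 0.027]
force: [-2.7, -0.0, 6.7]
width: 0.0003
grip_force: 3.3
t: 12.2
eef_pos: [0.501, 0.0336, 0.0656]
ee_rot: [3.141, -0.001, 0.027]
force: [-3.0, -0.2, 11.3]
width: -0.0001
grip_force: 5.5
```

Hard stop at TCP 65.8 mm, against 66 mm expected for a fully down lever. Retreating.

```bash
python3 -m creep '[0,0,-20,0,0,0,0,0,-50,0,0,0,0,0,-90,0,0,0,0,0,-120,0,0,0,0,0,-120,0,0,0,0,0,-120,0,0,0]' && python3 -c "
from cell import arm
print(arm.hand_in())"
```

```text
t: 12.7
eef_pos: [0.5018, 0.0336, 0.1862]
ee_rot: [3.141, -0.004, 0.027]
force: [-0.4, 0.2, -0.9]
width: 0.0002
grip_force: 0.0
the job is handed in; nothing more can be done
None
```

I released the brake, slid the caddy left to the notch and pushed the lever fully down, which a light press confirmed (hard stop at the expected height); pedal force peaked at about 18 N, nothing else was touched, and the job was handed in at 12.7 s.

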